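# Unstack the pressing weights into their pots and rack the jar

## Robot

A 6-joint arm with a two-finger parallel gripper is mounted at the origin on a cart in front of the work surface, level with it; the furniture and walls round the work are solid. World frame = base frame: x ahead of the robot, y to its left, z up, the work surface at z = 0. Lengths are in m, angles in rad, forces in N, time in s.
With the tool pointing down it reaches from about 0.4 to 0.925 m from the base axis. Payload 12.5 kg.
Tool frame: the origin (TCP) lies between the finger pads; the fingertips stand 11 mm ahead of it and the grasp point (between the pads) lies 8 mm behind it; y points along the fingers, z is the direction in which the jaws open and shut, and the axes are right-handed (so a half turn about y gives the same grasp; the last joint's range is limited). The gripper opens to 95 mm and grips with 3 to 60 N. Pads are 20 mm wide; open, the fingers measure 119 mm over their backs; the gripper's body (75 mm by 180 mm) begins 59 mm behind the grasp point.
Start: joints at [1.176, 0.491, 1.559, -0, 1.092, -0.106], TCP at [0.178, 0.599, 0.226] pointing down, gripper open.
Joint ranges: [-3.1, 3.1], [-0.84, 2.19], [0.05, 2.79], [-1.13, 4.28], [0.06, 2.93], [-2.69, 2.69]. Speed limits (rad/s): [2.22, 2.22, 2.79, 3.14, 3.14, 3.14].

## Interface

Orientations are given as a unit quaternion [w, x, y, z].
In Python, from workcell import get_obs, camera, calibration, sign_off gives the robot as it stands.
- The arm moves only by the tool carry_out, never from a script. Its argument "steps" is a list of rows, each a list of 2 entries, a list of its own where there are three numbers: the shift along the tool's x, y, z in m, then the turn, a rotation vector about the tool's x, y, z in degrees. A call has 1 to 10 rows; each row shifts and turns the commanded pose from where the row before left it, along the tool's axes as they then stand; what a row does not reach is not made up. A row lasts 1/12 s, in which the tool goes at most 41.7 mm and 7.16 degrees, less where a joint would pass 70% of its speed; a pose out of reach is approached as far as the arm can. A call with a gripper value outside its range is refused whole. "gripper" is the opening, from 0 (shut) to 1 (fully open), set as the call begins (left out, the last holds). The fingers move at their own pace and stop on an object; "newtons" is the grip in N (left out, the last holds). Time passes only in rows, so rows that do not move let the fingers close. It gives the time, the measured TCP pose, the force and the opening at its end, in the units of the state.
- get_obs(): the state, without advancing time (a new reading comes with each control period).
- camera(name): name is "scene" or "top"; returns (picture, depth): 400x640x3 uint8, red, green, blue; 400x640 float32, m along the optical axis (not along the pixel's ray), 0 where there is no reading.
- calibration(name): a dict with "intrinsics" (3x3 intrinsics, pixels), "R" (3x3) and "t" (3): a world point X has camera coordinates R X + t. Camera axes: x right, y down, z forward; pixel columns grow to the right and rows downward; lengths in m; the calibration is good to about 2 mm. A picture is of the moment at which its call begins. calibration takes no time and is no camera call.
- sign_off(): hands the job in, once; it reports no verdict.
The state is a dict: "clock": time; "joints": joint angles; "dq": joint speeds; "tau": joint torques, N m; "position": TCP position; "tool_rot": TCP orientation; "contact_force": force on the tool from outside, world axes, zero at the start; "ft_torque": the same for the moment, N m; "gripper_width": opening from 0.0 (shut) to 1.0 (fully open).
Only numpy, scipy, OpenCV 4.12 (cv2) and the standard library are available. Lean on these libraries where they do the work, as an engineer would, in place of code of your own. Each camera call takes 0.05 s, during which the arm holds its last target. There are 200 camera calls.

## Task

The new seal in the jar's lid has set, so take the three steel weights that were pressing it off the jar, one at a time from the top, and stand each upright on the floor of the round well in its own wooden pot: the smallest in the red well, then the middle one in the blue, then the largest in the green. Last, stand the jar upright on the base of the free place in the white jar rack. Set everything down without dropping it or tipping the jar, and leave the marker and the roll of labels where they lie.

Things in the scene. Friction and masses are not known exactly. Their poses are not given: they have to be found in the camera images.
- jar_mid (a point): White translucent plastic jar with a ribbed white screw lid (fixed to it), 57 mm in diameter, 98 mm high, 0.13 to 0.25 kg, standing on the bench with the three weights stacked on its lid (lid top 96 mm above the underside). The point is the jar's centre, half-way up (49 mm above its underside); z is up along the jar.
- weight_50_mid (a point): Smallest steel weight, a disc 24 mm in diameter, 14 mm high, 50 g, with a spigot (10 mm wide, 3.5 mm high) on top and a socket (13 mm wide, 4.5 mm deep) underneath that sits over the spigot of the weight below: lift straight up. It is the top of the stack. The point is the disc's centre, 7 mm above its underside; z up along its axis. It belongs in the small pot.
- weight_100_mid (a point): Middle steel weight, a disc 32 mm in diameter, 16 mm high, 100 g, with a spigot (10 mm wide, 3.5 mm high) on top and a socket (13 mm wide, 4.5 mm deep) underneath that sits over the spigot of the weight below: lift straight up. It is the middle one of the stack, under the smallest weight. The point is the disc's centre, 8 mm above its underside; z up along its axis. It belongs in the middle pot.
- weight_200_mid (a point): Largest steel weight, a disc 42 mm in diameter, 18.5 mm high, 200 g, with a spigot (10 mm wide, 3.5 mm high) on top and a socket (13 mm wide, 4.5 mm deep) underneath that sits over the spigot of the weight below: lift straight up. It is the lowest of the stack and lies on the jar's lid. The point is the disc's centre, 9.25 mm above its underside; z up along its axis. It belongs in the large pot.
- pot_small_well (a point): Small turned wooden pot, round, without its lid, fixed to the bench: 62 mm in diameter, 20 mm high, with a round well 38 mm wide and 8 mm deep that has a red floor. The point is the centre of the well's floor, 12 mm above the bench; z up.
- pot_middle_well (a point): Middle turned wooden pot, round, without its lid, fixed to the bench: 70 mm in diameter, 20 mm high, with a round well 46 mm wide and 8 mm deep that has a blue floor. The point is the centre of the well's floor, 12 mm above the bench; z up.
- pot_large_well (a point): Large turned wooden pot, round, without its lid, fixed to the bench: 80 mm in diameter, 20 mm high, with a round well 56 mm wide and 8 mm deep that has a green floor. The point is the centre of the well's floor, 12 mm above the bench; z up.
- rack_free (a point): White plastic jar rack, 90 x 176 mm, fixed: base sheet and, above it, a sheet with two holes 74 mm wide, 86 mm apart along y. The +y hole holds another jar (50 mm wide, fixed, top 74 mm above the bench); the other is free. The point is the centre of the free place on the base sheet, 8 mm above the bench, 20 mm below the top of the upper sheet; y towards the other jar, z up.
- labels: Bystander: roll of white blank labels lying flat, 60 mm across and 22 mm high; origin at the centre of its underside. To be left where it is.
- pen: Bystander: black marker pen lying flat, 133 mm long along its y axis, 12 mm thick; origin at the centre of its underside. To be left where it is.
Mind the look-alikes: they are no part of the job. Leave any black, purple or turquoise look-alike of the part that bears weight_200_mid alone.

How it is judged:
On the way, in this order (a step that is already met when the one before it is completed fails the run):
1. the smallest weight stands in the small pot's red well (horizontal distance between weight_50_mid and pot_small_well below 0.01 m and z of weight_50_mid in the frame of pot_small_well between 0.004 and 0.01 m and angle between weight_50_mid's own z axis and vertical below 0.1 rad), for 0.2 s.
2. the middle weight stands in the middle pot's blue well (horizontal distance between weight_100_mid and pot_middle_well below 0.01 m and z of weight_100_mid in the frame of pot_middle_well between 0.005 and 0.011 m and angle between weight_100_mid's own z axis and vertical below 0.1 rad), for 0.2 s.
3. the largest weight stands in the large pot's green well (horizontal distance between weight_200_mid and pot_large_well below 0.01 m and z of weight_200_mid in the frame of pot_large_well between 0.00625 and 0.01225 m and angle between weight_200_mid's own z axis and vertical below 0.1 rad), for 0.2 s.
4. the jar stands in the rack's free place (horizontal distance between jar_mid and rack_free below 0.012 m and z of jar_mid in the frame of rack_free between 0.045 and 0.053 m and angle between jar_mid's own z axis and vertical below 0.1 rad), for 0.2 s.
At the end, for the whole second after the job is handed in: Each weight stands (tilt under 0.1 rad) on the floor of its own well, within 10 mm of its centre and 3 mm in height; the jar stands (tilt under 0.1 rad) on the base of the free place, within 12 mm of its centre and 4 mm in height; all released and at rest (under 0.02 m/s) (all of step 1 and all of step 2 and all of step 3 and all of step 4 and linear speed of each of jar, weight_50, weight_100, weight_200 below 0.02 m/s); the robot touches nothing.
It fails at once if the label roll or the marker is shifted by more than 15 mm (distance of any of labels, pen from where it was at the start of the episode above 0.015 m).
It fails at once if the jar or a weight is dropped (falls faster than 0.6 m/s untouched by the fingers) ((linear speed of jar above 0.6 m/s and contact force between the fingers and jar below 0.05 N) or (linear speed of weight_50 above 0.6 m/s and contact force between the fingers and weight_50 below 0.05 N) or (linear speed of weight_100 above 0.6 m/s and contact force between the fingers and weight_100 below 0.05 N) or (linear speed of weight_200 above 0.6 m/s and contact force between the fingers and weight_200 below 0.05 N)).
It fails at once if the jar is tipped by more than 0.35 rad (angle between jar_mid's own z axis and vertical above 0.35 rad).
It also fails if it takes over 118 s, if anything falls off the work surface, if the arm or the gripper's body presses on something with over 40 N, if the wrist force passes 120 N, or if a joint passes its speed limit or range.

## Working session

There is one attempt and no reset: what is moved stays moved. The work goes in short steps, Python scripts to look and compute and a tool call to move; the robot and the scene stay as the last step left them, time stands still between calls to the robot, and variables do not carry over. Pictures are saved under pics/ and viewed, about 12 in all and at most 16, crops included, and the job is handed in when it is done.

Besides the shell and the picture viewer there is one more tool, called by a JSON object that holds its "op" and its "data". carry_out: Moves the arm, as the interface text tells. Its arguments: {"type":"object","properties":{"steps":{"type":"array"},"gripper":{"type":"number"},"newtons":{"type":"number"}},"required":["steps"]}

```bash
mkdir -p pics; ls
cat > h.py <<'E'
import numpy as np, cv2
from workcell import get_obs, camera, calibration, sign_off
def grab(n):
    p,d=camera(n); np.savez('last_%s.npz'%n,p=p,d=d); return p,d
def save(p,f,box=None,s=1):
    if box: p=p[box[1]:box[3],box[0]:box[2]]
    cv2.imwrite('pics/'+f,cv2.resize(p[...,::-1],None,fx=s,fy=s,interpolation=cv2.INTER_CUBIC))
def cloud(n,d):
    c=calibration(n);K=np.array(c['intrinsics']);R=np.array(c['R']);t=np.array(c['t'])
    v,u=np.mgrid[:d.shape[0],:d.shape[1]]
    X=np.stack([(u-K[0,2])/K[0,0]*d,(v-K[1,2])/K[1,1]*d,d],-1)
    W=(X-t)@R; W[d==0]=np.nan; return W
def ray(n,u,v,z):
    c=calibration(n);K=np.array(c['intrinsics']);R=np.array(c['R']);t=np.array(c['t'])
    r=R.T@np.linalg.solve(K,[u,v,1.]);o=-R.T@t
    return o+r*(z-o[2])/r[2]
E
python3 - <<'E'
from h import *
for n in('scene','top'):
    p,d=grab(n);save(p,n+'0.png')
    c=calibration(n);print(n,-np.array(c['R']).T@np.array(c['t']),np.round(c['R'],2).tolist(),np.array(c['intrinsics'])[0])
print(get_obs())
E
```

```text
pics
scene [-0.03058551 -0.47890119  0.67449806] [[0.59, -0.81, -0.0], [-0.48, -0.34, -0.81], [0.65, 0.48, -0.59]] [376.13860156   0.         319.53010309]
top [ 0.44380993 -0.02353708  1.51184794] [[-0.03, -1.0, -0.03], [-0.99, 0.03, -0.11], [0.11, 0.02, -0.99]] [519.56171206   0.         318.61607214]
{'clock': 0.1, 'joints': array([ 1.17638170e+00,  4.91488986e-01,  1.55941754e+00, -5.16961512e-06,
        1.09168733e+00, -1.05584354e-01]), 'dq': array([-0.00019059, -0.00011658, -0.00199246, -0.00059382, -0.00072369,
       -0.0004065 ]), 'tau': array([ 2.26336379e-03, -6.13622475e+01, -2.58602518e+01,  6.93871127e-02,
        4.70519182e-02, -9.27304313e-05]), 'position': array([0.17790632, 0.59892024, 0.22511658]), 'tool_rot': array([-0.69940263,  0.70008938, -0.10184749,  0.10167549]), 'contact_force': array([-1.22227018,  0.87223618,  0.28295527]), 'ft_torque': array([-0.02379819, -0.03700937, -0.01303535]), 'gripper_width': 0.9993451254610858}
```

View pics/scene0.png

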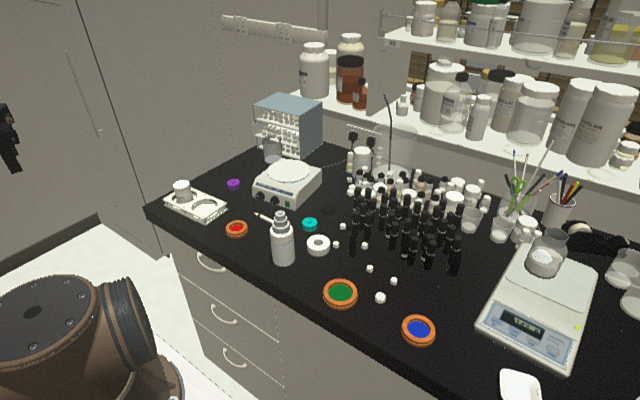

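View pics/top0.png

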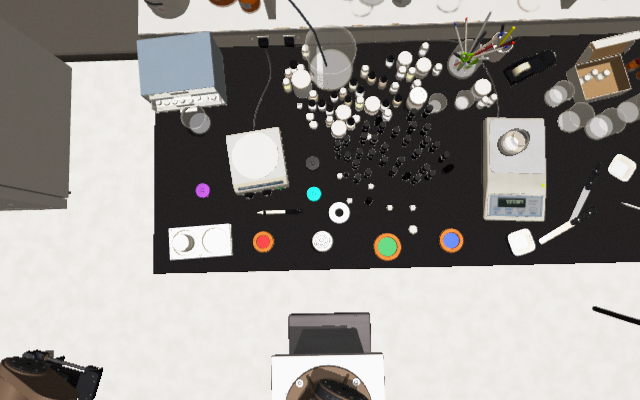

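The top view shows the jar with its stack at (322,241), the red pot (263,241), green pot (387,246), blue pot (451,240) and the rack (200,241), whose free hole is at about (216,240). It also shows the marker (280,212) and the label roll (340,212). The part that bears weight_200 is the jar. The similar discs are purple (203,190), turquoise (314,194) and black (312,163). None of them is a white jar with steel weights on it, so (322,241) is the jar, and the crop will confirm it.

Run:
```python
from h import *
T=np.load('last_top.npz');S=np.load('last_scene.npz')
p,d=T['p'],T['d'];W=cloud('top',d)
hsv=cv2.cvtColor(p,cv2.COLOR_RGB2HSV)
def col(n,hsv,lo,hi,box,z):
    m=cv2.inRange(hsv,lo,hi);mm=np.zeros_like(m);x0,y0,x1,y1=box;mm[y0:y1,x0:x1]=m[y0:y1,x0:x1]
    c=max(cv2.findContours(mm,cv2.RETR_EXTERNAL,cv2.CHAIN_APPROX_NONE)[0],key=cv2.contourArea)
    (u,v),r=cv2.minEnclosingCircle(c);return u,v,r,np.round(ray(n,u,v,z),4)
for nm,lo,hi,b in(('red',(0,130,120),(6,255,255),(240,220,285,262)),('green',(45,60,60),(85,255,255),(365,225,410,270)),('blue',(105,80,80),(130,255,255),(430,220,475,262))):
    print(nm,col('top',hsv,lo,hi,b,.012))
hs=cv2.cvtColor(S['p'],cv2.COLOR_RGB2HSV)
for nm,lo,hi,b in(('red',(0,150,60),(6,255,255),(222,215,250,240)),('green',(45,60,40),(85,255,255),(320,270,362,312)),('blue',(105,80,60),(130,255,255),(398,310,440,350))):
    print('scene',nm,col('scene',hs,lo,hi,b,.012))
def st(n,W,box,z0,z1):
    x0,y0,x1,y1=box;w=W[y0:y1,x0:x1].reshape(-1,3);w=w[(w[:,2]>z0)&(w[:,2]<z1)]
    print(n,z0,len(w),np.round(np.median(w,0),4),np.round(w.min(0),4),np.round(w.max(0),4)) if len(w) else print(n,z0,'none')
Ws=cloud('scene',S['d'])
for a,b in((.125,.143),(.143,.15),(.07,.1),(.1,.116),(.117,.132),(.133,.15)):
    st('jar top',W,(300,220,345,262),a,b);st('jar sc',Ws,(262,200,302,270),a,b)
st('bench',W,(340,245,365,262),-.02,.02)
st('rack upper',W,(160,215,240,265),.02,.035);st('jar2',W,(160,215,205,265),.06,.09);st('rack base',W,(205,230,228,250),-.0,.014)
save(p,'a.png',(160,180,480,270),2.5);save(S['p'],'b.png',(160,170,310,275),5)
```

```text
red (262.6224365234375, 241.2755126953125, 6.2967000007629395, array([0.4756, 0.1786, 0.012 ]))
green (386.9285583496094, 246.14285278320312, 9.374683380126953, array([ 0.4525, -0.1782,  0.012 ]))
blue (450.60687255859375, 240.10305786132812, 7.68652868270874, array([ 0.465 , -0.3602,  0.012 ]))
scene red (236.0, 227.5, 6.18475866317749, array([0.475 , 0.1769, 0.012 ]))
scene green (339.5652160644531, 293.0, 11.608471870422363, array([ 0.45  , -0.1809,  0.012 ]))
scene blue (418.0, 329.0, 11.180439949035645, array([ 0.4655, -0.3629,  0.012 ]))
jar top 0.125 64 [0.4725 0.0051 0.1311] [ 0.4592 -0.0086  0.1253] [0.4885 0.021  0.1429]
jar sc 0.125 106 [ 0.464  -0.0023  0.1316] [ 0.4551 -0.0121  0.1254] [0.4848 0.0162 0.143 ]
jar top 0.143 38 [0.4745 0.0069 0.1463] [ 0.4617 -0.0034  0.143 ] [0.4852 0.0176 0.1499]
jar sc 0.143 34 [0.4697 0.0036 0.1441] [ 0.4601 -0.0077  0.143 ] [0.4809 0.0131 0.1478]
jar top 0.07 113 [0.4697 0.0023 0.0968] [ 0.4458 -0.0217  0.0792] [0.4984 0.0329 0.1   ]
jar sc 0.07 280 [ 0.4528 -0.0132  0.0914] [ 0.4417 -0.0259  0.0702] [0.4927 0.0269 0.1   ]
jar top 0.1 
[... 184 characters left out ...]
.4751 0.0018 0.1277] [ 0.4591 -0.0137  0.1176] [0.4911 0.0213 0.1316]
jar sc 0.117 87 [ 0.4617 -0.0046  0.1277] [ 0.4551 -0.013   0.1174] [0.4848 0.0162 0.1317]
jar top 0.133 61 [0.4724 0.0051 0.1438] [ 0.4592 -0.0086  0.1332] [0.4855 0.0177 0.1499]
jar sc 0.133 81 [4.680e-01 4.000e-04 1.427e-01] [ 0.4598 -0.0082  0.133 ] [0.4809 0.0155 0.1478]
bench -0.02 424 [ 0.4355 -0.0782  0.0006] [ 0.4117 -0.1136 -0.0085] [ 0.4592 -0.0429  0.0105]
rack upper 0.02 892 [0.4787 0.3583 0.0288] [0.4316 0.2692 0.0206] [0.5303 0.4479 0.035 ]
jar2 0.06 258 [0.4783 0.3993 0.0738] [0.4559 0.3758 0.061 ] [0.5005 0.4233 0.0827]
rack base -0.0 383 [0.4834 0.3184 0.0088] [0.4564 0.2842 0.    ] [0.5127 0.3485 0.014 ]
```

View pics/a.png

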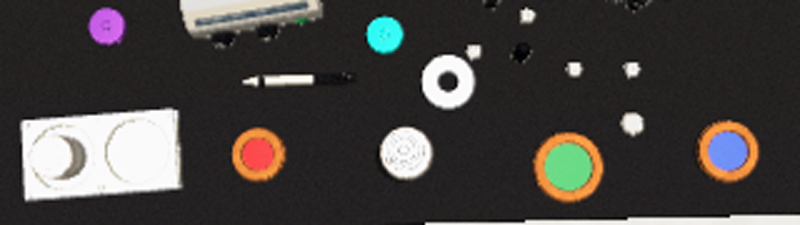

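View pics/b.png

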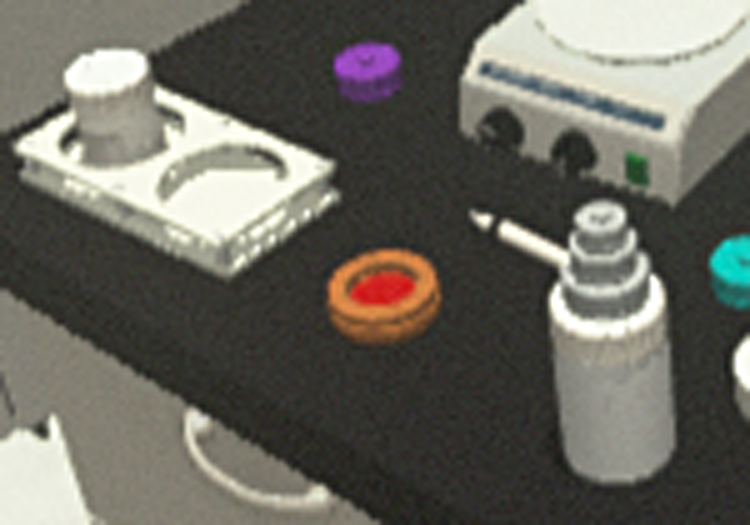

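{"op": "carry_out", "data": {"steps": [[[0,0,0],[0,-5.5,0]],[[0,0,0],[0,-5.5,0]],[[0,0,0],[0,-5.6,0]],[[0.036,0,-0.015],[0,0,0]],[[0.036,0,-0.015],[0,0,0]],[[0.036,0,-0.015],[0,0,0]],[[0.036,0,-0.015],[0,0,0]],[[0.036,0,-0.015],[0,0,0]],[[0.036,0,-0.015],[0,0,0]],[[0.036,0,-0.015],[0,0,0]]]}}

```text
clock: 0.93
position: [0.4316, 0.4933, 0.2254]
tool_rot: [-0.707, 0.707, 0.0, -0.0]
contact_force: [-0.5, 0.6, 0.2]
gripper_width: 0.999
```

Run:
```python
from h import *
from scipy.spatial.transform import Rotation as Ro
o=get_obs();print(o['position'],np.round(Ro.from_quat(o['tool_rot'],scalar_first=True).as_matrix(),3).tolist())
W=cloud('top',np.load('last_top.npz')['d'])
m=((W[...,2]>.022)&(W[...,2]<.034)).astype(np.uint8);mm=m*0;mm[215:268,160:240]=m[215:268,160:240]
pts=W[mm>0][:,:2].astype(np.float32)
r=cv2.minAreaRect(pts);print(r);b=cv2.boxPoints(r);print(b)
```

```text
[0.43164407 0.49325821 0.22540087] [[1.0, -0.0, -0.001], [0.001, -0.0, 1.0], [-0.0, -1.0, -0.0]]
((0.48076316714286804, 0.35865387320518494), (0.09011611342430115, 0.17900541424751282), 2.994786024093628)
[[0.43109056 0.4456803 ]
 [0.4404427  0.26691934]
 [0.5304358  0.27162746]
 [0.5210836  0.4503884 ]]
```

{"op": "carry_out", "data": {"steps": [[[0.004,0,-0.04],[0,0,0]],[[0.004,0,-0.04],[0,0,0]],[[0.004,0,-0.04],[0,0,0]],[[0.004,0,-0.04],[0,0,0]],[[0.004,0,-0.04],[0,0,0]],[[0.004,0,-0.04],[0,0,0]],[[0.004,0,-0.04],[0,0,0]],[[0.004,0,-0.04],[0,0,0]],[[0.004,0,-0.04],[0,0,0]],[[0.004,0,-0.04],[0,0,0]]]}}

```text
clock: 1.77
position: [0.4701, 0.0926, 0.2256]
tool_rot: [0.707, -0.707, -0.0, 0.0]
contact_force: [1.6, -0.1, 0.2]
gripper_width: 1.004
```

{"op": "carry_out", "data": {"steps": [[[0,0,-0.03],[0,0,0]],[[0,0,-0.03],[0,0,0]],[[0,0,-0.02],[0,0,0]],[[0,0,0],[0,0,0]],[[0,0,0],[0,0,0]]]}}

```text
clock: 2.18
position: [0.4704, 0.0136, 0.2255]
tool_rot: [0.707, -0.707, 0.001, -0.0]
contact_force: [-0.6, 0.7, 0.3]
gripper_width: 0.997
```

{"op": "carry_out", "data": {"steps": [[[0.002,0.015,-0.0085],[0,0,0]],[[0,0.025,0],[0,0,0]],[[0,0.02,0],[0,0,0]],[[0,0,0],[0,0,0]],[[0,0,0],[0,0,0]]], "gripper": 0.6}}

```text
clock: 2.6
position: [0.4723, 0.0068, 0.1653]
tool_rot: [0.707, -0.707, 0.0, 0.001]
contact_force: [0.5, -0.3, 0.7]
gripper_width: 0.708
```

Run:
```python
from h import *
p,d=grab('scene');save(p,'c.png',(220,130,360,270),4.2)
W=cloud('scene',d);w=W[130:270,220:360].reshape(-1,3);
for a,b in((.135,.1525),(.155,.18)):
    q=w[(w[:,2]>a)&(w[:,2]<b)];print(len(q),q.min(0),q.max(0))
print(get_obs()['position'])
```

```text
76 [ 0.45931753 -0.00822342  0.13520418] [0.4834905  0.01576798 0.14775901]
144 [ 0.45881558 -0.03688404  0.15500188] [0.48342856 0.04858557 0.17999756]
[0.47278185 0.00660493 0.16615332]
```

View pics/c.png

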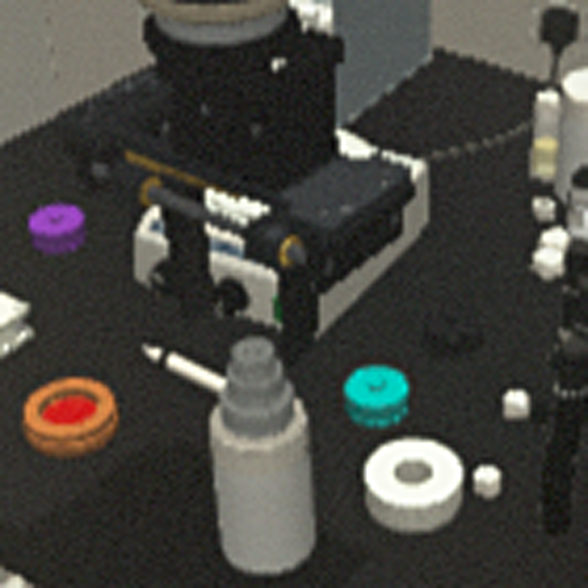

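Both fingers straddle the stack: the weight's top is at crop (252,350), with the fingers at (185,250) and (298,290). The fingers sit about 2 mm too far in +y, so I'll correct that, go down and grip.

{"op": "carry_out", "data": {"steps": [[[0,0.005,-0.002],[0,0,0]],[[0,0.007,0],[0,0,0]],[[0,0.003,0],[0,0,0]],[[0,0,0],[0,0,0]],[[0,0,0],[0,0,0]],[[0,0,0],[0,0,0]]]}}

```text
clock: 3.15
position: [0.4726, 0.0039, 0.1508]
tool_rot: [0.707, -0.707, -0.0, 0.0]
contact_force: [-0.3, 1.3, 0.3]
gripper_width: 0.6
```

{"op": "carry_out", "data": {"steps": [[[0,0,0],[0,0,0]],[[0,0,0],[0,0,0]],[[0,0,0],[0,0,0]],[[0,0,0],[0,0,0]],[[0,0,0],[0,0,0]],[[0,0,0],[0,0,0]],[[0,0,0],[0,0,0]],[[0,0,0],[0,0,0]],[[0,0,0],[0,0,0]]], "gripper": 0.1, "newtons": 15}}

```text
clock: 3.9
position: [0.4726, 0.0039, 0.1506]
tool_rot: [0.707, -0.707, -0.0, 0.0]
contact_force: [0.1, 0.0, 0.6]
gripper_width: 0.239
```

{"op": "carry_out", "data": {"steps": [[[0,-0.002,0],[0,0,0]],[[0,-0.003,0],[0,0,0]],[[0,-0.004,0],[0,0,0]],[[0,-0.008,0],[0,0,0]],[[0,-0.015,0],[0,0,0]],[[0,-0.015,0],[0,0,0]],[[0,-0.008,0],[0,0,0]],[[0,0,0],[0,0,0]]]}}

```text
clock: 4.57
position: [0.4732, 0.0038, 0.2075]
tool_rot: [-0.707, 0.707, 0.002, 0.001]
contact_force: [0.2, 0.8, -0.0]
gripper_width: 0.242
```

Run:
```python
from h import *
p,d=grab('scene');save(p,'d.png',(220,130,360,270),4.2)
print(get_obs()['position'],get_obs()['gripper_width'])
```

```text
[0.47275526 0.00386138 0.20637701] 0.23958354824907202
```

View pics/d.png

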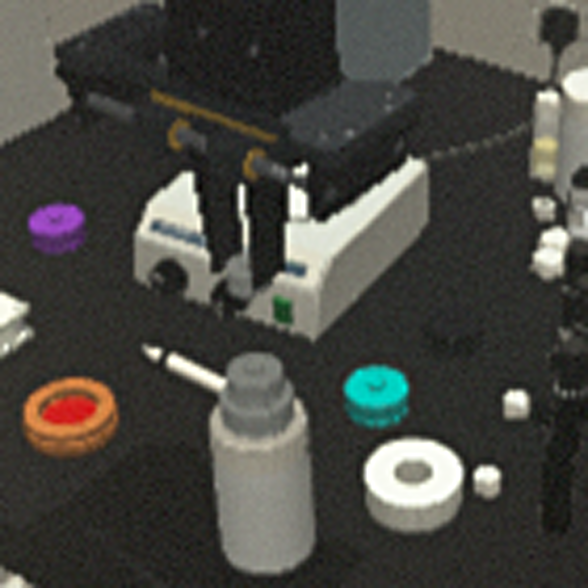

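Only the 50 g weight is held, at crop (240,280), and the other two are still on the jar. Next I carry it over the red well.

{"op": "carry_out", "data": {"steps": [[[0.001,0,0.015],[0,0,0]],[[0.001,0,0.03],[0,0,0]],[[0.001,0,0.035],[0,0,0]],[[0,0,0.035],[0,0,0]],[[0,0,0.03],[0,0,0]],[[0,0,0.02],[0,0,0]],[[0,0,0.009],[0,0,0]],[[0,0,0],[0,0,0]],[[0,0,0],[0,0,0]]]}}

```text
clock: 5.37
position: [0.4751, 0.1776, 0.2051]
tool_rot: [-0.707, 0.707, 0.0, -0.001]
contact_force: [0.7, -0.4, 0.3]
gripper_width: 0.242
```

{"op": "carry_out", "data": {"steps": [[[0,0.02,0],[0,0,0]],[[0,0.035,0],[0,0,0]],[[0,0.035,0],[0,0,0]],[[0,0.03,0],[0,0,0]],[[0,0.02,0],[0,0,0]],[[0,0.01,0],[0,0,0]],[[0,0.004,0],[0,0,0]],[[0,0,0],[0,0,0]],[[0,0,0],[0,0,0]]]}}

```text
clock: 6.12
position: [0.4759, 0.1776, 0.0525]
tool_rot: [0.707, -0.707, -0.001, -0.0]
contact_force: [-0.2, 0.1, -0.2]
gripper_width: 0.243
```

Run:
```python
from h import *
p,d=grab('scene');save(p,'e.png',(190,150,300,260),5)
print(get_obs()['position'],get_obs()['gripper_width'])
```

```text
[0.47601595 0.17779051 0.05278385] 0.24220191525531937
```

View pics/e.png

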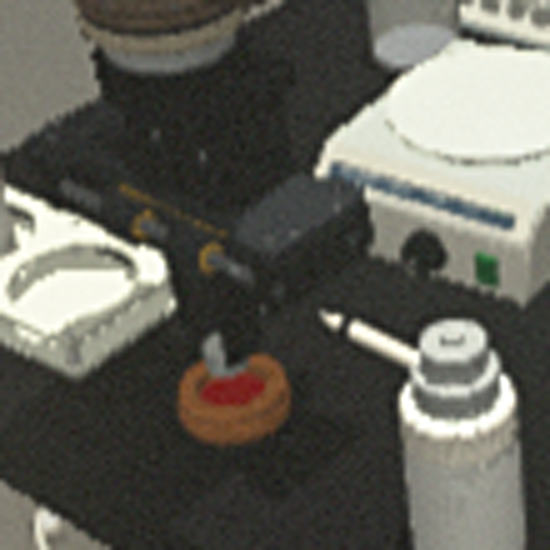

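Run:
```python
from h import *
z=np.load('last_scene.npz');save(z['p'],'f.png',(222,205,262,245),14)
W=cloud('scene',z['d'])
for v in range(214,236,1): print(v,[(tuple((W[v,u]*1000).round().astype(int)),int(z['p'][v,u].mean())) for u in range(228,242,2) if np.isfinite(W[v,u,0])])
```

```text
214 [((np.int64(466), np.int64(189), np.int64(59)), 38), ((np.int64(472), np.int64(188), np.int64(56)), 38), ((np.int64(479), np.int64(189), np.int64(51)), 41), ((np.int64(462), np.int64(158), np.int64(76)), 33), ((np.int64(467), np.int64(157), np.int64(73)), 30), ((np.int64(475), np.int64(158), np.int64(68)), 39), ((np.int64(480), np.int64(156), np.int64(65)), 36)]
215 [((np.int64(465), np.int64(188), np.int64(57)), 39), ((np.int64(473), np.int64(191), np.int64(51)), 42), ((np.int64(478), np.int64(188), np.int64(49)), 39), ((np.int64(463), np.int64(160), np.int64(71)), 33), ((np.int64(466), np.int64(156), np.int64(70)), 34), ((np.int64(473), np.int64(157), np.int64(65)), 43), ((np.int64(479), np.int64(157), np.int64(62)), 39)]
216 [((np.int64(466), np.int64(190), np.int64(52)), 40), ((np.int64(470), np.int64(187), np.int64(51)), 32), ((np.int64(479), np.int64(190), np.int64(43)), 61), ((np.int64(464), np.int64(162), np.int64(66)), 35), ((np.int64(466), np.int64(157), np.int64(66)), 42), ((np.int64(472), np.int64(156), np.int64(64)), 31), ((np.int64(479), np.int64(157), np.int64(58))
[... 6325 characters left out ...]
, np.int64(10)), 78), ((np.int64(446), np.int64(169), np.int64(13)), 76), ((np.int64(448), np.int64(164), np.int64(14)), 78), ((np.int64(451), np.int64(159), np.int64(15)), 83), ((np.int64(454), np.int64(154), np.int64(15)), 80), ((np.int64(459), np.int64(152), np.int64(13)), 72), ((np.int64(463), np.int64(149), np.int64(11)), 76)]
235 [((np.int64(444), np.int64(176), np.int64(7)), 79), ((np.int64(445), np.int64(169), np.int64(10)), 82), ((np.int64(447), np.int64(163), np.int64(11)), 81), ((np.int64(451), np.int64(159), np.int64(11)), 78), ((np.int64(452), np.int64(152), np.int64(14)), 77), ((np.int64(458), np.int64(151), np.int64(10)), 85), ((np.int64(461), np.int64(148), np.int64(9)), 77)]
```

View pics/f.png

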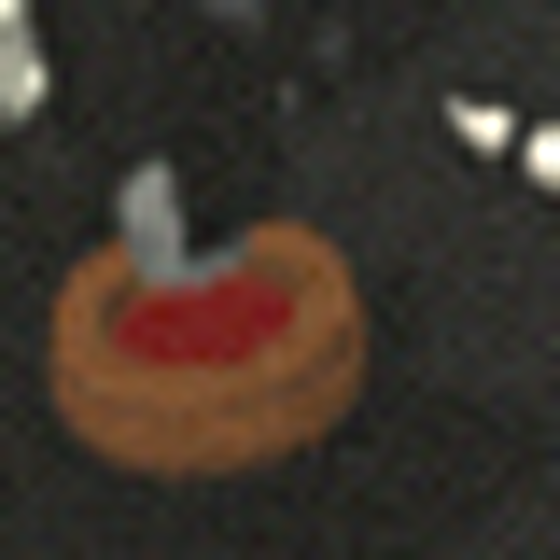

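The weight is upright: its flat top is at z≈0.046 and its lower edge at about 0.032. It only looked like a sliver because the near finger hides part of it. I'll lower it 20 mm and release.

{"op": "carry_out", "data": {"steps": [[[0,0.004,0],[0,0,0]],[[0,0.006,0],[0,0,0]],[[0,0.004,0],[0,0,0]],[[0,0.003,0],[0,0,0]],[[0,0.002,0],[0,0,0]],[[0,0.001,0],[0,0,0]],[[0,0,0],[0,0,0]],[[0,0,0],[0,0,0]]]}}

```text
clock: 6.83
position: [0.4754, 0.1779, 0.0322]
tool_rot: [0.707, -0.707, -0.0, 0.0]
contact_force: [-2.5, -1.8, 11.0]
gripper_width: 0.243
```

{"op": "carry_out", "data": {"steps": [[[0,-0.0005,0],[0,0,0]],[[0,0,0],[0,0,0]],[[0,0,0],[0,0,0]],[[0,0,0],[0,0,0]],[[0,0,0],[0,0,0]],[[0,0,0],[0,0,0]]], "gripper": 0.5}}

```text
clock: 7.33
position: [0.4754, 0.1779, 0.032]
tool_rot: [0.707, -0.707, -0.0, 0.0]
contact_force: [-0.3, -0.1, 0.5]
gripper_width: 0.497
```

{"op": "carry_out", "data": {"steps": [[[0,-0.005,0],[0,0,0]],[[0,-0.01,0],[0,0,0]],[[0,-0.035,0],[0,0,0]],[[0,-0.035,0],[0,0,0]],[[0,-0.035,0],[0,0,0]],[[0,-0.03,0],[0,0,0]],[[0,0,-0.035],[0,0,0]],[[0,0,-0.035],[0,0,0]],[[0,0,0],[0,0,0]],[[0,0,0],[0,0,0]]], "gripper": 0.65}}

```text
clock: 8.17
position: [0.4754, 0.1068, 0.1832]
tool_rot: [0.707, -0.707, 0.0, -0.001]
contact_force: [0.0, 0.2, -0.6]
gripper_width: 0.654
```

```bash
cat >> h.py <<'E'
def zone(n,W,c,r,z0,z1):
    w=W.reshape(-1,3);w=w[(np.hypot(w[:,0]-c[0],w[:,1]-c[1])<r)&(w[:,2]>z0)&(w[:,2]<z1)]
    print(n,(z0,z1),len(w),np.round(np.median(w,0),4),'mid',np.round((w.min(0)+w.max(0))/2,4),'min',np.round(w.min(0),4),'max',np.round(w.max(0),4)) if len(w) else print(n,'none')
E
python3 - <<'E'
from h import *
p,d=grab('top');W=cloud('top',d);q,e=grab('scene');V=cloud('scene',e)
for n,X in(('top',W),('sc',V)):
    zone(n+' w50',X,(.475,.178),.019,.0235,.034)
    zone(n+' w100',X,(.472,.005),.03,.119,.137); zone(n+' w200',X,(.472,.005),.03,.1,.1165)
print(get_obs()['position'],np.round(get_obs()['contact_force'],1))
save(q,'g.png',(215,195,315,275),7)
E
```

```text
top w50 none
top w100 (0.119, 0.137) 113 [0.4726 0.0072 0.1301] mid [0.4727 0.0077 0.1277] min [ 0.457  -0.0085  0.1193] max [0.4884 0.024  0.1362]
top w200 (0.1, 0.1165) 82 [ 0.4683 -0.0006  0.1107] mid [0.4701 0.0028 0.1082] min [ 0.4459 -0.019   0.1001] max [0.4943 0.0246 0.1164]
sc w50 (0.0235, 0.034) 38 [0.4725 0.1749 0.0258] mid [0.4731 0.1772 0.0266] min [0.4627 0.1661 0.0237] max [0.4834 0.1883 0.0295]
sc w100 (0.119, 0.137) 128 [4.678e-01 2.000e-04 1.286e-01] mid [0.4719 0.0029 0.1266] min [ 0.4552 -0.0123  0.1195] max [0.4887 0.0181 0.1337]
sc w200 (0.1, 0.1165) 128 [ 0.4595 -0.0079  0.1114] mid [0.47   0.0026 0.1079] min [ 0.4503 -0.0174  0.1001] max [0.4897 0.0225 0.1156]
[0.47545936 0.10822453 0.1826685 ] [-0.3  0.2 -0.7]
```

View pics/g.png

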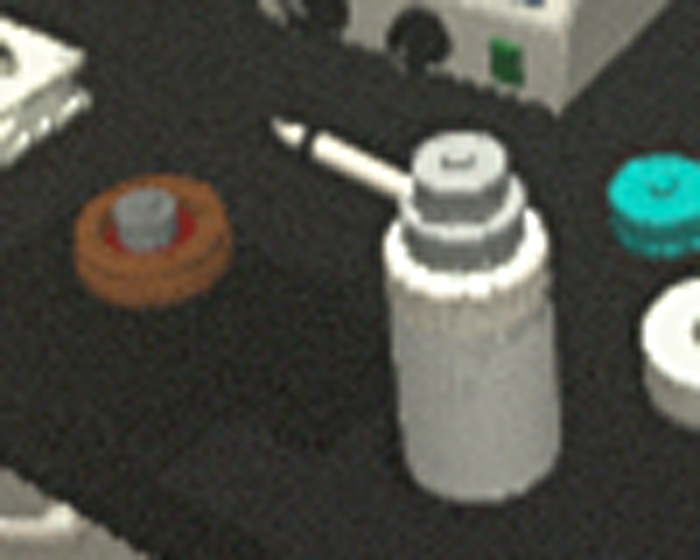

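The 50 g weight stands upright in the red well, at crop (145,218). Next is the 100 g weight, gripped the same way.

{"op": "carry_out", "data": {"steps": [[[-0.001,0,-0.02],[0,0,0]],[[-0.001,0,-0.035],[0,0,0]],[[-0.001,0,-0.03],[0,0,0]],[[0,0,-0.014],[0,0,0]],[[0,0,-0.005],[0,0,0]],[[0,0.01,0],[0,0,0]],[[0,0.015,0],[0,0,0]],[[0,0.007,0],[0,0,0]],[[0,0,0],[0,0,0]],[[0,0,0],[0,0,0]]]}}

```text
clock: 9.1
position: [0.4726, 0.0047, 0.1501]
tool_rot: [0.707, -0.707, -0.0, 0.001]
contact_force: [1.0, 0.5, -0.3]
gripper_width: 0.648
```

{"op": "carry_out", "data": {"steps": [[[0,0.006,-0.0005],[0,0,0]],[[0,0.006,0],[0,0,0]],[[0,0.003,0],[0,0,0]],[[0,0,0],[0,0,0]],[[0,0,0],[0,0,0]]]}}

```text
clock: 9.52
position: [0.4725, 0.0034, 0.135]
tool_rot: [0.707, -0.707, -0.0, 0.0]
contact_force: [0.5, -0.2, 1.0]
gripper_width: 0.649
```

{"op": "carry_out", "data": {"steps": [[[0,0,0],[0,0,0]],[[0,0,0],[0,0,0]],[[0,0,0],[0,0,0]],[[0,0,0],[0,0,0]],[[0,0,0],[0,0,0]],[[0,0,0],[0,0,0]],[[0,0,0],[0,0,0]],[[0,0,0],[0,0,0]]], "gripper": 0.15, "newtons": 20}}

```text
clock: 10.18
position: [0.4726, 0.0034, 0.1352]
tool_rot: [0.707, -0.707, -0.0, 0.0]
contact_force: [0.3, -0.4, 0.3]
gripper_width: 0.323
```

{"op": "carry_out", "data": {"steps": [[[0,-0.002,0],[0,0,0]],[[0,-0.003,0],[0,0,0]],[[0,-0.004,0],[0,0,0]],[[0,-0.008,0],[0,0,0]],[[0,-0.015,0],[0,0,0]],[[0,-0.015,0],[0,0,0]],[[0,-0.015,0],[0,0,0]],[[0,-0.008,0],[0,0,0]],[[0,0,0],[0,0,0]]]}}

```text
clock: 10.93
position: [0.4731, 0.0034, 0.207]
tool_rot: [-0.707, 0.707, 0.002, 0.001]
contact_force: [0.9, -0.5, -1.7]
gripper_width: 0.327
```

{"op": "carry_out", "data": {"steps": [[[0,0,-0.015],[0,0,0]],[[-0.001,0,-0.03],[0,0,0]],[[-0.001,0,-0.04],[0,0,0]],[[-0.001,0,-0.04],[0,0,0]],[[-0.001,0,-0.04],[0,0,0]],[[-0.001,0,-0.04],[0,0,0]],[[-0.001,0,-0.04],[0,0,0]],[[-0.001,0,-0.04],[0,0,0]],[[-0.0005,0,-0.03],[0,0,0]],[[0,0,-0.02],[0,0,0]]]}}

```text
clock: 11.77
position: [0.4646, -0.3346, 0.2041]
tool_rot: [0.707, -0.707, 0.001, -0.0]
contact_force: [0.3, 0.6, -1.2]
gripper_width: 0.323
```

{"op": "carry_out", "data": {"steps": [[[0,0,-0.015],[0,0,0]],[[0,0,-0.01],[0,0,0]],[[0,0,-0.005],[0,0,0]],[[0,0.02,0],[0,0,0]],[[0,0.035,0],[0,0,0]],[[0,0.035,0],[0,0,0]],[[0,0.03,0],[0,0,0]],[[0,0.02,0],[0,0,0]],[[0,0.01,0],[0,0,0]],[[0,0,0],[0,0,0]]]}}

```text
clock: 12.6
position: [0.465, -0.3602, 0.0533]
tool_rot: [0.708, -0.706, 0.0, 0.002]
contact_force: [-0.2, -0.2, -1.5]
gripper_width: 0.325
```

Run:
```python
from h import *
q,e=grab('scene');save(q,'h.png',(370,270,470,350),7)
V=cloud('scene',e);o=get_obs();print(o['position'],o['gripper_width'],o['contact_force'])
for z in((.03,.045),(.045,.052),(.052,.06)):zone('w100',V,(.465,-.3615),.025,*z)
```

```text
[ 0.46555413 -0.36086835  0.05487551] 0.3249987646621225 [-0.21598961 -0.91306125 -1.50442818]
w100 (0.03, 0.045) 66 [ 0.4517 -0.3636  0.0396] mid [ 0.4581 -0.3612  0.0386] min [ 0.448  -0.38    0.0324] max [ 0.4683 -0.3425  0.0449]
w100 (0.045, 0.052) 184 [ 0.4615 -0.3602  0.0476] mid [ 0.4646 -0.3607  0.0485] min [ 0.4475 -0.3806  0.0452] max [ 0.4817 -0.3409  0.0519]
w100 (0.052, 0.06) 26 [ 0.454  -0.3453  0.056 ] mid [ 0.4609 -0.3615  0.0559] min [ 0.4515 -0.3835  0.0522] max [ 0.4703 -0.3395  0.0595]
```

View pics/h.png

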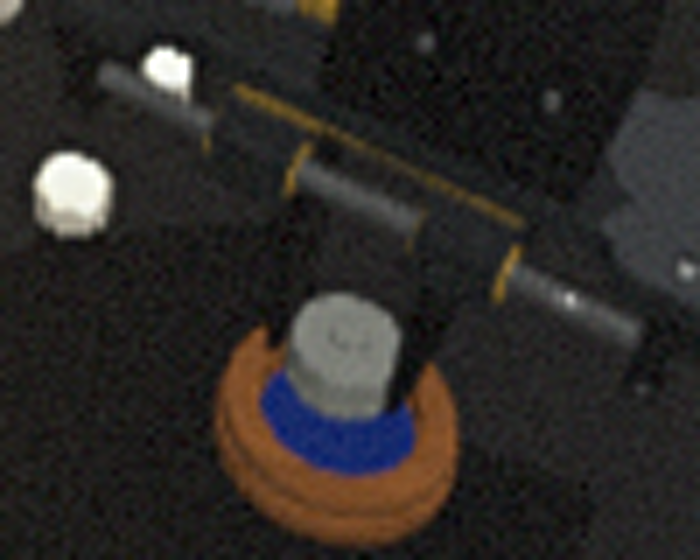

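The 100 g weight hangs upright over the centre of the blue well. I'll lower it about 22 mm.

{"op": "carry_out", "data": {"steps": [[[0,0.004,0],[0,0,0]],[[0,0.006,0],[0,0,0]],[[0,0.005,0],[0,0,0]],[[0,0.003,0],[0,0,0]],[[0,0.002,0],[0,0,0]],[[0,0.001,0],[0,0,0]],[[0,0,0],[0,0,0]],[[0,0,0],[0,0,0]]]}}

```text
clock: 13.32
position: [0.4654, -0.3616, 0.0342]
tool_rot: [0.707, -0.707, -0.0, 0.0]
contact_force: [-0.3, 0.5, -1.1]
gripper_width: 0.328
```

{"op": "carry_out", "data": {"steps": [[[0,0.001,0],[0,0,0]],[[0,0.0005,0],[0,0,0]],[[0,0,0],[0,0,0]],[[0,0,0],[0,0,0]]]}}

```text
clock: 13.65
position: [0.4655, -0.3617, 0.0332]
tool_rot: [-0.707, 0.707, 0.0, -0.0]
contact_force: [-1.3, 1.0, 4.8]
gripper_width: 0.324
```

Contact is at +5 N, so I release and retreat towards the jar.

{"op": "carry_out", "data": {"steps": [[[0,0,0],[0,0,0]],[[0,0,0],[0,0,0]],[[0,0,0],[0,0,0]],[[0,0,0],[0,0,0]],[[0,0,0],[0,0,0]],[[0,0,0],[0,0,0]]], "gripper": 0.55}}

```text
clock: 14.15
position: [0.4654, -0.3616, 0.0325]
tool_rot: [0.707, -0.707, -0.0, 0.0]
contact_force: [-0.2, 0.1, -0.3]
gripper_width: 0.549
```

{"op": "carry_out", "data": {"steps": [[[0,-0.005,0],[0,0,0]],[[0,-0.01,0],[0,0,0]],[[0,-0.035,0],[0,0,0]],[[0,-0.04,0],[0,0,0]],[[0,-0.035,0],[0,0,0]],[[0,-0.025,0.02],[0,0,0]],[[0,0,0.04],[0,0,0]],[[0,0,0.04],[0,0,0]],[[0,0,0.03],[0,0,0]],[[0,0,0.01],[0,0,0]]], "gripper": 0.75}}

```text
clock: 14.98
position: [0.4646, -0.2182, 0.1839]
tool_rot: [0.707, -0.707, -0.001, 0.001]
contact_force: [1.0, -1.5, -0.2]
gripper_width: 0.75
```

Run:
```python
from h import *
q,e=grab('scene');V=cloud('scene',e);p,d=grab('top');W=cloud('top',d)
for n,X in(('top',W),('sc',V)):
    zone(n+' w100',X,(.465,-.3615),.021,.0235,.036)
    zone(n+' w50',X,(.475,.178),.017,.0235,.036)
    zone(n+' w200',X,(.472,.004),.03,.1005,.121);zone(n+' lid',X,(.472,.004),.035,.085,.1)
print(get_obs()['position'])
```

```text
top w100 none
top w50 (0.0235, 0.036) 48 [0.4762 0.1807 0.0273] mid [0.4762 0.1798 0.0296] min [0.4648 0.1693 0.0238] max [0.4876 0.1902 0.0353]
top w200 (0.1005, 0.121) 207 [0.4726 0.0075 0.1143] mid [0.473  0.008  0.1106] min [ 0.4511 -0.0137  0.1005] max [0.4948 0.0297 0.1208]
top lid (0.085, 0.1) 108 [ 0.4698 -0.0005  0.097 ] mid [0.4718 0.0056 0.0926] min [ 0.4458 -0.0216  0.0852] max [0.4977 0.0328 0.1   ]
sc w100 (0.0235, 0.036) 178 [ 0.4622 -0.363   0.0275] mid [ 0.4645 -0.3619  0.028 ] min [ 0.4484 -0.3776  0.0235] max [ 0.4805 -0.3463  0.0325]
sc w50 (0.0235, 0.036) 38 [0.4727 0.1751 0.0256] mid [0.473  0.1764 0.0264] min [0.4626 0.1645 0.0238] max [0.4834 0.1883 0.029 ]
sc w200 (0.1005, 0.121) 219 [ 0.467  -0.0005  0.1124] mid [0.4708 0.0037 0.1097] min [ 0.4494 -0.0174  0.1006] max [0.4922 0.0249 0.1187]
sc lid (0.085, 0.1) 189 [ 0.455  -0.0122  0.0953] mid [0.4683 0.0009 0.0924] min [ 0.4425 -0.026   0.085 ] max [0.4941 0.0278 0.0997]
[ 0.46544532 -0.22038039  0.183669  ]
```

{"op": "carry_out", "data": {"steps": [[[0.001,0,0.02],[0,0,0]],[[0.002,0,0.04],[0,0,0]],[[0.002,0,0.04],[0,0,0]],[[0.001,0,0.04],[0,0,0]],[[0.001,0,0.035],[0,0,0]],[[0,0,0.025],[0,0,0]],[[0,0,0.017],[0,0,0]],[[0,0,0.007],[0,0,0]],[[0,0.015,0],[0,0,0]],[[0,0.015,0],[0,0,0]]]}}

```text
clock: 15.92
position: [0.4733, 0.0015, 0.153]
tool_rot: [-0.707, 0.707, 0.001, 0.001]
contact_force: [0.6, -0.6, -0.1]
gripper_width: 0.747
```

{"op": "carry_out", "data": {"steps": [[[0,0.01,0],[0,0,0]],[[0,0,0],[0,0,0]],[[0,0,0],[0,0,0]]]}}

```text
clock: 16.17
position: [0.4725, 0.0013, 0.1426]
tool_rot: [0.707, -0.707, 0.0, 0.0]
contact_force: [0.2, 0.4, 0.1]
gripper_width: 0.753
```

{"op": "carry_out", "data": {"steps": [[[0,0.008,0.0035],[0,0,0]],[[0,0.01,0],[0,0,0]],[[0,0.006,0],[0,0,0]],[[0,0.002,0],[0,0,0]],[[0,0,0],[0,0,0]],[[0,0,0],[0,0,0]]]}}

```text
clock: 16.67
position: [0.4722, 0.0059, 0.1168]
tool_rot: [0.707, -0.707, -0.0, 0.0]
contact_force: [0.3, -0.2, 0.5]
gripper_width: 0.749
```

{"op": "carry_out", "data": {"steps": [[[0,0,0],[0,0,0]],[[0,0,0],[0,0,0]],[[0,0,0],[0,0,0]],[[0,0,0],[0,0,0]],[[0,0,0],[0,0,0]],[[0,0,0],[0,0,0]],[[0,0,0],[0,0,0]],[[0,0,0],[0,0,0]]], "gripper": 0.25, "newtons": 25}}

```text
clock: 17.33
position: [0.4722, 0.0059, 0.1167]
tool_rot: [-0.707, 0.707, 0.0, -0.0]
contact_force: [-0.2, -1.6, 1.3]
gripper_width: 0.432
```

{"op": "carry_out", "data": {"steps": [[[0,-0.002,0],[0,0,0]],[[0,-0.003,0],[0,0,0]],[[0,-0.004,0],[0,0,0]],[[0,-0.008,0],[0,0,0]],[[0,-0.015,0],[0,0,0]],[[0,-0.015,0],[0,0,0]],[[0,-0.015,0],[0,0,0]],[[0,-0.008,0],[0,0,0]],[[0,0,0],[0,0,0]]]}}

```text
clock: 18.08
position: [0.4726, 0.0059, 0.1884]
tool_rot: [-0.707, 0.707, 0.001, 0.001]
contact_force: [0.2, 0.2, -1.0]
gripper_width: 0.436
```

{"op": "carry_out", "data": {"steps": [[[-0.001,0,-0.015],[0,0,0]],[[-0.003,0,-0.03],[0,0,0]],[[-0.005,0,-0.04],[0,0,0]],[[-0.005,0,-0.04],[0,0,0]],[[-0.004,0,-0.03],[0,0,0]],[[-0.003,0,-0.02],[0,0,0]],[[0,0,-0.01],[0,0,0]],[[0,0,0],[0,0,0]],[[0,0.02,0],[0,0,0]]]}}

```text
clock: 18.83
position: [0.4524, -0.1794, 0.1684]
tool_rot: [-0.706, 0.708, 0.001, 0.001]
contact_force: [0.5, -0.2, -1.9]
gripper_width: 0.433
```

{"op": "carry_out", "data": {"steps": [[[0,0.035,0],[0,0,0]],[[0,0.035,0],[0,0,0]],[[0,0.025,0],[0,0,0]],[[0,0.013,0],[0,0,0]],[[0,0.005,0],[0,0,0]],[[0,0,0],[0,0,0]],[[0,0,0],[0,0,0]]]}}

```text
clock: 19.42
position: [0.4516, -0.1785, 0.054]
tool_rot: [0.707, -0.707, -0.001, 0.001]
contact_force: [0.6, -0.2, -0.8]
gripper_width: 0.429
```

Run:
```python
from h import *
q,e=grab('scene');save(q,'i.png',(255,200,385,320),5)
V=cloud('scene',e);o=get_obs();print(o['position'],o['gripper_width'],o['contact_force'])
for z in((.03,.05),(.05,.057)):zone('w200',V,(.451,-.1795),.03,*z)
zone('lid',V,(.472,.004),.035,.09,.105)
```

```text
[ 0.45173153 -0.17876741  0.05444397] 0.43152208101328055 [ 0.49368737 -0.02900475 -2.39268263]
w200 (0.03, 0.05) 142 [ 0.4392 -0.1813  0.0464] mid [ 0.4498 -0.1805  0.0414] min [ 0.4296 -0.2049  0.0329] max [ 0.47   -0.1561  0.0499]
w200 (0.05, 0.057) 159 [ 0.4464 -0.1786  0.0514] mid [ 0.45   -0.18    0.0535] min [ 0.4297 -0.2073  0.05  ] max [ 0.4703 -0.1528  0.0569]
lid (0.09, 0.105) 301 [0.4679 0.0009 0.0958] mid [0.4687 0.0019 0.0946] min [ 0.4418 -0.0245  0.09  ] max [0.4957 0.0282 0.0992]
```

View pics/i.png

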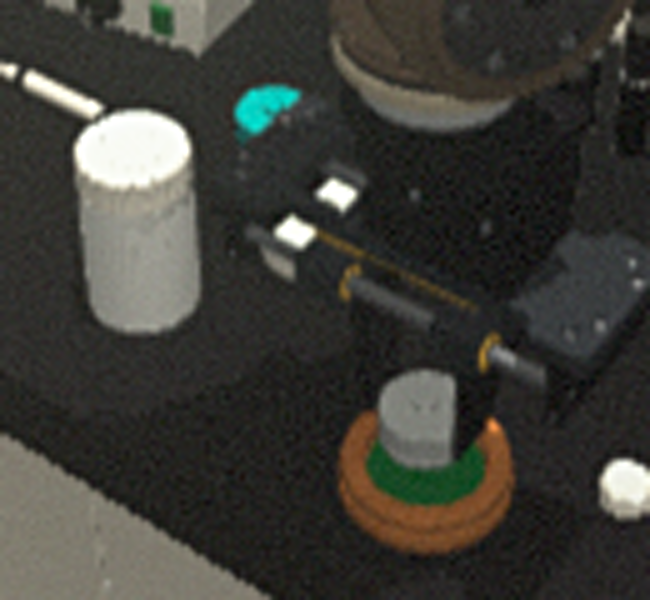

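The 200 g weight is upright and centred over the green well, and the jar is still standing with its lid bare. I'll lower it.

{"op": "carry_out", "data": {"steps": [[[0,0.004,-0.0005],[0,0,0]],[[0,0.006,0],[0,0,0]],[[0,0.005,0],[0,0,0]],[[0,0.003,0],[0,0,0]],[[0,0.002,0],[0,0,0]],[[0,0.001,0],[0,0,0]],[[0,0.0005,0],[0,0,0]],[[0,0,0],[0,0,0]],[[0,0,0],[0,0,0]]]}}

```text
clock: 20.22
position: [0.4511, -0.1797, 0.033]
tool_rot: [-0.707, 0.707, 0.0, -0.0]
contact_force: [-4.9, -0.3, 15.9]
gripper_width: 0.436
```

{"op": "carry_out", "data": {"steps": [[[0,-0.0003,0],[0,0,0]],[[0,0,0],[0,0,0]],[[0,0,0],[0,0,0]],[[0,0,0],[0,0,0]],[[0,0,0],[0,0,0]],[[0,0,0],[0,0,0]]], "gripper": 0.65}}

```text
clock: 20.72
position: [0.4512, -0.1796, 0.0323]
tool_rot: [0.707, -0.707, -0.0, 0.0]
contact_force: [0.2, -0.3, -0.1]
gripper_width: 0.651
```

{"op": "carry_out", "data": {"steps": [[[0,-0.005,0],[0,0,0]],[[0,-0.01,0],[0,0,0]],[[0,-0.035,0],[0,0,0]],[[0,-0.035,0],[0,0,0]],[[0,-0.02,0.005],[0,0,0]],[[0,0,0.035],[0,0,0]],[[0,0,0.04],[0,0,0]],[[0,0,0.03],[0,0,0]],[[0,0,0.01],[0,0,0]],[[0,0,0],[0,0,0]]], "gripper": 0.9}}

```text
clock: 21.55
position: [0.451, -0.0578, 0.1383]
tool_rot: [-0.707, 0.707, 0.002, -0.001]
contact_force: [0.8, 0.1, 0.1]
gripper_width: 0.902
```

Run:
```python
from h import *
q,e=grab('scene');V=cloud('scene',e);p,d=grab('top');W=cloud('top',d)
for n,X in(('top',W),('sc',V)):
    zone(n+' w200',X,(.451,-.1795),.026,.0235,.036)
    zone(n+' lid',X,(.472,.004),.035,.092,.105)
o=get_obs();print(o['position'],o['gripper_width'])
```

```text
top w200 (0.0235, 0.036) 125 [ 0.4551 -0.1816  0.0306] mid [ 0.4528 -0.1823  0.0297] min [ 0.433  -0.1968  0.0236] max [ 0.4725 -0.1678  0.0358]
top lid (0.092, 0.105) 11 [0.4924 0.0158 0.0986] mid [0.4824 0.0053 0.0984] min [ 0.4671 -0.0134  0.0943] max [0.4977 0.0241 0.1025]
sc w200 (0.0235, 0.036) 241 [ 0.4477 -0.1817  0.0297] mid [ 0.4504 -0.1807  0.0291] min [ 0.4296 -0.2016  0.0239] max [ 0.4713 -0.1598  0.0343]
sc lid (0.092, 0.105) 250 [ 0.4649 -0.0016  0.0958] mid [0.4686 0.0025 0.0954] min [ 0.4419 -0.0239  0.0923] max [0.4953 0.0288 0.0986]
[ 0.45141841 -0.0598554   0.1379797 ] 0.898784359458553
```

{"op": "carry_out", "data": {"steps": [[[0.003,0,0.01],[0,0,0]],[[0.008,0,0.025],[0,0,0]],[[0.006,0,0.02],[0,0,0]],[[0.003,0,0.009],[0,0,0]],[[0,0,0],[0,0,0]],[[0,0,0],[0,0,0]]]}}

```text
clock: 22.15
position: [0.471, 0.0041, 0.1373]
tool_rot: [0.707, -0.707, -0.0, 0.001]
contact_force: [-0.0, 0.0, -0.4]
gripper_width: 0.899
```

Run:
```python
from h import *
q,e=grab('scene');V=cloud('scene',e);save(q,'j.png',(220,120,360,270),4)
zone('fingers',V,(.472,.004),.07,.13,.15);zone('lid',V,(.472,.004),.035,.092,.105)
o=get_obs();print(o['position'],o['gripper_width'])
```

```text
fingers (0.13, 0.15) 107 [0.4669 0.0454 0.1405] mid [0.4695 0.0026 0.1402] min [ 0.4577 -0.0482  0.1304] max [0.4813 0.0534 0.1499]
lid (0.092, 0.105) 288 [0.4685 0.0017 0.0957] mid [0.4687 0.0016 0.0956] min [ 0.4422 -0.0249  0.092 ] max [0.4952 0.028  0.0991]
[0.47093336 0.00374659 0.13732042] 0.9015540242375647
```

View pics/j.png

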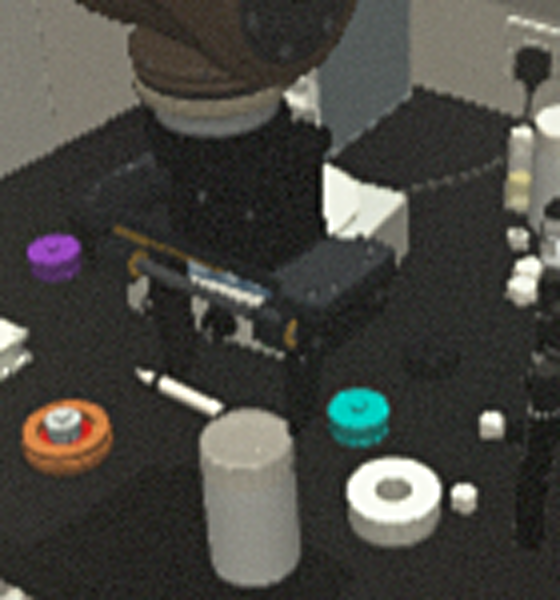

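The open fingers (crop (170,350) and (300,375)) are centred over the jar to within 1–2 mm. I'll go down over the lid and grip.

{"op": "carry_out", "data": {"steps": [[[-0.0005,0.01,0],[0,0,0]],[[0,0.018,0],[0,0,0]],[[0,0.016,0],[0,0,0]],[[0,0.01,0],[0,0,0]],[[0,0.005,0],[0,0,0]],[[0,0,0],[0,0,0]],[[0,0,0],[0,0,0]]]}}

```text
clock: 22.78
position: [0.4706, 0.0038, 0.0786]
tool_rot: [0.707, -0.707, 0.0, 0.0]
contact_force: [0.5, 0.5, 0.8]
gripper_width: 0.894
```

{"op": "carry_out", "data": {"steps": [[[0,0,0],[0,0,0]],[[0,0,0],[0,0,0]],[[0,0,0],[0,0,0]],[[0,0,0],[0,0,0]],[[0,0,0],[0,0,0]],[[0,0,0],[0,0,0]],[[0,0,0],[0,0,0]],[[0,0,0],[0,0,0]],[[0,0,0],[0,0,0]]], "gripper": 0.4, "newtons": 30}}

```text
clock: 23.53
position: [0.4707, 0.0043, 0.0786]
tool_rot: [-0.707, 0.707, 0.0, -0.0]
contact_force: [-0.0, -1.9, 3.7]
gripper_width: 0.557
```

{"op": "carry_out", "data": {"steps": [[[0,-0.002,0],[0,0,0]],[[0,-0.004,0],[0,0,0]],[[0,-0.008,0],[0,0,0]],[[0,-0.015,0],[0,0,0]],[[0,-0.025,0],[0,0,0]],[[0,-0.025,0],[0,0,0]],[[0,-0.015,0],[0,0,0]],[[0,-0.006,0],[0,0,0]],[[0,0,0],[0,0,0]]]}}

```text
clock: 24.28
position: [0.4708, 0.0045, 0.1798]
tool_rot: [-0.707, 0.707, 0.001, 0.001]
contact_force: [0.5, 0.3, -2.2]
gripper_width: 0.557
```

{"op": "carry_out", "data": {"steps": [[[0,0,0.015],[0,0,0]],[[0.001,0,0.03],[0,0,0]],[[0.002,0,0.04],[0,0,0]],[[0.002,0,0.04],[0,0,0]],[[0.002,0,0.04],[0,0,0]],[[0.002,0,0.04],[0,0,0]],[[0.002,0,0.04],[0,0,0]],[[0.001,0,0.035],[0,0,0]],[[0,0,0.02],[0,0,0]],[[0,0,0.01],[0,0,0]]]}}

```text
clock: 25.12
position: [0.4814, 0.3169, 0.1768]
tool_rot: [-0.707, 0.707, 0.0, -0.002]
contact_force: [-0.3, -0.1, -2.3]
gripper_width: 0.556
```

{"op": "carry_out", "data": {"steps": [[[0,0.01,0],[0,0,0]],[[0,0.02,0],[0,0,0]],[[0,0.015,0],[0,0,0]],[[0,0.005,0],[0,0,0]],[[0,0,0],[0,0,0]],[[0,0,0],[0,0,0]]]}}

```text
clock: 25.62
position: [0.4824, 0.3135, 0.1283]
tool_rot: [-0.707, 0.707, -0.0, -0.0]
contact_force: [-0.2, -0.4, -1.8]
gripper_width: 0.561
```

Run:
```python
from h import *
S0=np.load('last_scene.npz')
V=cloud('scene',S0['d'])
m=((V[...,2]>.022)&(V[...,2]<.034)&(np.hypot(V[...,0]-.48,V[...,1]-.36)<.12))
r=cv2.minAreaRect(V[m][:,:2].astype(np.float32));print('rack scene',r)
q,e=grab('scene');save(q,'k.png',(150,120,270,240),5);V=cloud('scene',e)
zone('jar body',V,(.483,.316),.045,.055,.085)
o=get_obs();print(o['position'],o['gripper_width'],o['contact_force'])
```

```text
rack scene ((0.4791647791862488, 0.3544938564300537), (0.09308771044015884, 0.1803719699382782), 2.5375373363494873)
jar body (0.055, 0.085) 192 [0.4656 0.2888 0.0705] mid [0.4767 0.3032 0.0701] min [0.452  0.2793 0.0552] max [0.5014 0.3271 0.085 ]
[0.48263398 0.31381905 0.12883213] 0.5586862172693484 [-0.2338772   0.34705674 -1.4187066 ]
```

View pics/k.png

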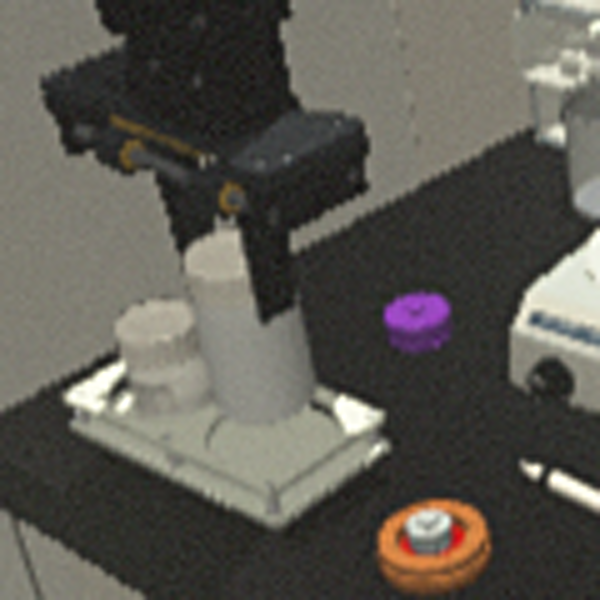

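The jar is upright over the free hole (crop (255,400)). Averaging both views puts the free place at (0.482, 0.3137), and the gripper is at (0.4825, 0.3137). I'll lower it.

{"op": "carry_out", "data": {"steps": [[[0,0.005,0],[0,0,0]],[[0,0.008,0],[0,0,0]],[[0,0.008,0],[0,0,0]],[[0,0.008,0],[0,0,0]],[[0,0.006,0],[0,0,0]],[[0,0.003,0],[0,0,0]],[[0,0.0015,0],[0,0,0]],[[0,0,0],[0,0,0]],[[0,0,0],[0,0,0]]]}}

```text
clock: 26.42
position: [0.4824, 0.3145, 0.0891]
tool_rot: [0.707, -0.707, -0.0, 0.0]
contact_force: [-0.3, -0.1, -2.1]
gripper_width: 0.56
```

{"op": "carry_out", "data": {"steps": [[[0,0.001,0],[0,0,0]],[[0,0.001,0],[0,0,0]],[[0,0.0005,0],[0,0,0]],[[0,0,0],[0,0,0]],[[0,0,0],[0,0,0]]]}}

```text
clock: 26.83
position: [0.4823, 0.3145, 0.0866]
tool_rot: [0.707, -0.707, -0.0, 0.0]
contact_force: [-0.2, 0.2, 0.1]
gripper_width: 0.561
```

The base now carries the jar, since the force went from −2.1 N to about 0. I release and retreat straight up.

{"op": "carry_out", "data": {"steps": [[[0,0,0],[0,0,0]],[[0,0,0],[0,0,0]],[[0,0,0],[0,0,0]],[[0,0,0],[0,0,0]],[[0,0,0],[0,0,0]],[[0,0,0],[0,0,0]]], "gripper": 0.75}}

```text
clock: 27.33
position: [0.4823, 0.3144, 0.0865]
tool_rot: [0.707, -0.707, -0.0, 0.0]
contact_force: [-0.3, -0.1, -0.0]
gripper_width: 0.747
```

{"op": "carry_out", "data": {"steps": [[[0,-0.005,0],[0,0,0]],[[0,-0.01,0],[0,0,0]],[[0,-0.02,0],[0,0,0]],[[0,-0.03,0],[0,0,0]],[[0,-0.04,0],[0,0,0]],[[0,-0.03,0],[0,0,0]],[[0,-0.015,0],[0,0,0]],[[0,0,0],[0,0,0]],[[0,0,0],[0,0,0]]]}}

```text
clock: 28.08
position: [0.4822, 0.3144, 0.2375]
tool_rot: [0.707, -0.707, -0.001, -0.0]
contact_force: [-0.6, -0.1, -1.4]
gripper_width: 0.751
```

Run:
```python
from h import *
q,e=grab('scene');V=cloud('scene',e);save(q,'l.png',(130,150,450,350),2.5)
zone('jar lid',V,(.482,.314),.035,.098,.112);zone('w50',V,(.475,.178),.017,.0235,.036);zone('w100',V,(.465,-.3615),.021,.0235,.036);zone('w200',V,(.451,-.1795),.026,.0235,.036)
o=get_obs();print(o['clock'],o['position'],o['gripper_width'],o['contact_force'])
```

```text
jar lid (0.098, 0.112) 200 [0.4787 0.3099 0.1034] mid [0.48   0.3117 0.1024] min [0.452  0.2837 0.0981] max [0.508  0.3396 0.1067]
w50 (0.0235, 0.036) 36 [0.4729 0.1758 0.0251] mid [0.4728 0.1781 0.0267] min [0.461  0.1674 0.0236] max [0.4846 0.1888 0.0297]
w100 (0.0235, 0.036) 181 [ 0.4621 -0.3628  0.0274] mid [ 0.4642 -0.3622  0.0275] min [ 0.4477 -0.3776  0.0235] max [ 0.4807 -0.3468  0.0315]
w200 (0.0235, 0.036) 239 [ 0.4484 -0.182   0.0297] mid [ 0.4498 -0.181   0.029 ] min [ 0.4289 -0.202   0.0237] max [ 0.4707 -0.1601  0.0342]
28.1333 [0.48188271 0.31423573 0.23632642] 0.7503977095811156 [ 0.11742727  0.31420229 -0.13608899]
```

View pics/l.png

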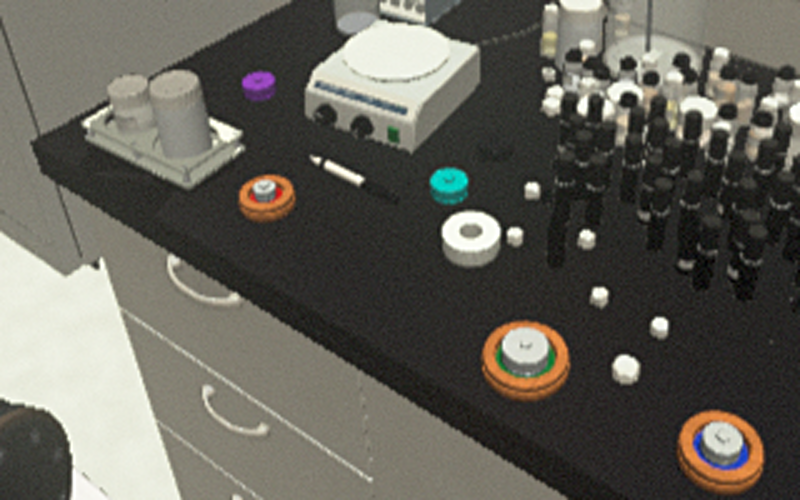

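All three weights stand in their own wells: red at crop (265,188), green (525,345) and blue (722,440). The jar stands in the rack at (180,110), and the marker and labels have not moved. Handing in.

```bash
python3 -c "from workcell import sign_off; print(sign_off())"
```

```text
the job is handed in; nothing more can be done
None
```

The job is done and handed in at about 28 s. The 50, 100 and 200 g weights were lifted off the stack one at a time and set down in the red, blue and green wells. The jar then went into the free place in the rack.

- **Positions:** in the last scene view each weight's centre was within about 3 mm of its well centre. The weight tops were at 26, 27.5 and 30 mm, which matches standing on the well floors. The jar lid was at about 103–104 mm, about 2 mm from the place's centre, so the jar stands upright on the base.
- **Gripper:** it is open and well clear, with no outside force reading at the end.
- **Bystanders:** the marker, the label roll and the coloured look-alikes looked undisturbed in the last picture. I did not measure them.
- **Disagreement:** the two cameras differed by 2–5 mm in y, so I used values between the two. This is within the fits' tolerance. No check failed, though the hand-in gave no verdict.

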